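# Uncap the beaker and park the cap in its holder

### The job

Lift the loose white cap off the beaker by its knob and lower it into the cap holder, lying flat on the holder's four ledges with the knob up; set it down rather than drop it. Leave the beaker standing upright where it is, and do not knock over the flask.

Things in the scene. Friction and masses are not known exactly. Their poses are not given: they have to be found in the camera images.
- cap_center (a point): Centre, half-way up, of the loose white plastic cap; z up. A disc 82 mm across, 6 mm thick (14 to 8 mm below this point), under it a plug 54 mm across, 10 mm high, on it a round knob 28 mm across, 32 mm high (8 mm below to 24 mm above this point), to grip at any yaw. At the start the disc lies on the beaker's rim, the plug inside it with 4 mm of play; it lifts straight off.
- cap: The same cap, 50 to 100 g: origin at the centre of the plug's underside, 24 mm below cap_center, z up along the knob.
- beaker: Clear glass beaker, loose, diameter 72 mm, 93 mm high, standing on the worktop; origin at the centre of its underside, z up. Its rim carries the cap at the start.
- holder_seat (a point): Where cap_center comes to lie when the cap sits centred in the holder: on the holder's upright axis, 46 mm above the worktop.
- flask: Bystander: clear conical glass flask, loose, diameter 63 mm, 106 mm high; origin at the centre of its underside, z up.
- holder: Cap holder, fixed: round steel base 120 mm across, 8 mm thick, origin under its centre, z up; on it, along its x and y axes, four grey brackets. Each has a ledge 32 mm high, 34.5 to 46.5 mm from the axis, that carries the cap's disc, and an upright outside it, inner face 46.5 mm from the axis, top 46 mm high. The disc has about 5 mm of play; the plug hangs free in the middle.

How it is judged:
On the way, in this order (a step that is already met when the one before it is completed fails the run):
1. the cap is lifted at least 20 mm clear of where it lay, over the standing beaker (z of cap_center in the frame of beaker above 0.127 m and angle between beaker's own z axis and vertical below 0.15 rad), for 0.1 s.
2. the cap is brought down into the holder while still in the fingers (to within 12 mm of its seat) (horizontal distance between cap_center and holder_seat below 0.012 m and z of cap_center in the frame of holder_seat below 0.012 m and contact force between the fingers and cap above 0.3 N), for 0.05 s.
At the end, for the whole second after the job is handed in: The cap rests in the holder, knob up: its centre within 11 mm of the holder's axis and within 4 mm of seated height, tilted less than 0.1 rad, released and at rest; the beaker stands upright (0.1 rad) within 30 mm of where it stood; the flask stands upright (0.15 rad) (horizontal distance between cap_center and holder_seat below 0.011 m and z of cap_center in the frame of holder_seat between -0.004 and 0.004 m and angle between each of cap, beaker's own z axis and vertical below 0.1 rad and linear speed of cap below 0.02 m/s and distance of beaker from where it was at the start of the episode below 0.03 m and angle between flask's own z axis and vertical below 0.15 rad); the robot touches nothing.
It fails at once if the beaker is tipped over (angle between beaker's own z axis and vertical above 0.4 rad).
It fails at once if the flask is knocked over (angle between flask's own z axis and vertical above 0.4 rad).
It also fails if it takes over 34 s, if anything falls off the work surface, if the arm or the gripper's body presses on something with over 40 N, if the wrist force passes 120 N, or if a joint passes its speed limit or range.

### The arm

A 6-joint arm with a two-finger parallel gripper is mounted at the origin on a cart in front of the work surface, level with it; the furniture and walls round the work are solid. World frame = base frame: x ahead of the robot, y to its left, z up, the work surface at z = 0. Lengths are in m, angles in rad, forces in N, time in s.
With the tool pointing down it reaches from about 0.25 to 0.725 m from the base axis. Payload 4 kg.
Tool frame: the origin (TCP) lies midway between the tips of the shut fingers; the grasp point (between the pads) lies 19 mm behind it; x points along the fingers, y is the direction in which the jaws open and shut, and the axes are right-handed (so a half turn about x gives the same grasp; the last joint's range is limited). The gripper opens to 85 mm and grips with 20 to 120 N. Pads are 22 mm wide; open, the fingers measure 114 mm over their backs; the gripper's body (76 mm by 85 mm) begins 54 mm behind the grasp point. The pads swing forward as they close: fully open they stand 13 mm farther back than shut.
Start: joints at [1.17, 0.241, 0.005, 1.335, 0, 1.571], TCP at [0.195, 0.46, 0.231] pointing down, gripper open.
Joint ranges: [-2.72, 2.72], [-1.05, 1.87], [-1.09, 1.28], [-1.99, 2.15], [-1.42, 1.44], [-3.14, 3.14]. Speed limits (rad/s): [2.79, 2.79, 3.14, 3.14, 3.14, 3.14].

### API

Orientations are given as a unit quaternion [x, y, z, w].
In Python, from workcell import * gives the robot as it stands.
- The arm moves only by the tool play_rows, never from a script. Its argument "plan" is a list of rows, each a list of 7 numbers: the shift along the tool's x, y, z in mm, then the turn, a rotation vector about the tool's x, y, z in rad, then the closure, from -1 (fully open) to 1 (shut). In form: [[x, y, z, rx, ry, rz, grip], ...]. A call has 1 to 20 rows; each row shifts and turns the commanded pose from where the row before left it, along the tool's axes as they then stand; what a row does not reach is not made up. A row lasts 1/12 s, in which the tool goes at most 41.7 mm and 7.16 degrees, less where a joint would pass 70% of its speed; a pose out of reach is approached as far as the arm can. A call with a gripper value outside its range is refused whole. The fingers move at their own pace and stop on an object; the grip force is fixed at half the most. Time passes only in rows, so rows that do not move let the fingers close. It gives the time, the measured TCP pose, the force and the opening at its end, in the units of the state.
- get_obs(): the state, without advancing time (a new reading comes with each control period).
- camera(name): name is "scene" or "top"; returns a dict with "frame" (400x640x3 uint8, red, green, blue), "depth" (400x640 float32, m along the optical axis (not along the pixel's ray), 0 where there is no reading), "fx", "fy", "cx", "cy" (pixels), "camera_from_world" (4x4, takes a point from world to camera coordinates). Camera axes: x right, y up, looking along -z (the intrinsics and any distortion apply to the point x, -y, -z); pixel columns grow to the right and rows downward; lengths in m; the calibration is good to about 2 mm. A picture is of the moment at which its call begins.
- job_done(): hands the job in, once; it reports no verdict.
Trained networks look in a picture, given as the dict that the camera call returned (one of the last four; its "shot" number tells which), for a name from the list of things; names that differ only in an ending like _2 or _b are one class to them, and where a whole thing is asked for, a point or a joint stands for the part that bears it (a point fixed in the world has none). Each returns a list of dicts, best first, with "confidence" (0 to 1); they miss things now and then, are a little off and sometimes report something else, mostly with a low value. They report only what shows in the picture. A call takes as long as a camera call.
- search_frame(thing, picture): "centre" ([x, y, z] in m, in world coordinates, good to about 4 mm: the middle of the surface that is visible of it).
- pinpoint(thing, picture): "centre" ([x, y, z] in m, in world coordinates, good to about 4 mm: a listed point, or the origin of a listed thing).
The state is a dict: "clock": time; "joint_pos": joint angles; "joint_vel": joint speeds; "tau": joint torques, N m; "eef_pos": TCP position; "tool_rot": TCP orientation; "ft_force": force on the tool from outside, world axes, zero at the start; "ft_torque": the same for the moment, N m; "grip_width": finger opening in m.
Only numpy, scipy, OpenCV 4.12 (cv2) and the standard library are available. Lean on these libraries where they do the work, as an engineer would, in place of code of your own. Each camera call takes 0.05 s, during which the arm holds its last target. There are 200 camera calls.

## Working session

There is one attempt and no reset: what is moved stays moved. The work goes in short steps, Python scripts to look and compute and a tool call to move; the robot and the scene stay as the last step left them, time stands still between calls to the robot, and variables do not carry over. Pictures are saved under pics/ and viewed, about 8 in all and at most 12, crops included, and the job is handed in when it is done.

Besides the shell and the picture viewer there is one more tool, called after "Request:" in YAML: its name, and indented under it one key for each argument. play_rows: Moves the arm, as the interface text tells. Its arguments: {"type":"object","properties":{"plan":{"type":"array","items":{"type":"array","items":{"type":"number"}}}},"required":["plan"]}

```bash
mkdir -p pics
cat > h.py <<'E'
from workcell import *
import cv2, numpy as np
def look(things=("cap_center","holder_seat","beaker","flask","holder"),save=None,cams=("scene","top")):
    for n in cams:
        c=camera(n)
        if save: cv2.imwrite(f"pics/{save}_{n}.png",c["frame"][:,:,::-1])
        for t in things:
            r=pinpoint(t,c)
            print(n,t,[(np.round(q["centre"],4).tolist(),round(q["confidence"],2)) for q in r[:2]])
def proj(c,p):
    q=c["camera_from_world"]@np.r_[p,1]; return c["fx"]*q[0]/-q[2]+c["cx"], c["fy"]*-q[1]/-q[2]+c["cy"]
E
python3 - <<'E'
from h import *
look(save="a")
o=get_obs(); print(o)
E
```

```text
scene cap_center [([0.4675, 0.1363, 0.1069], 0.58)]
scene holder_seat []
scene beaker [([0.475, 0.1367, -0.0003], 0.87)]
scene flask [([0.7273, -0.0914, 0.0005], 0.6)]
scene holder [([0.5649, -0.2375, -0.0007], 0.73), ([0.5652, -0.2357, 0.0429], 0.48)]
top cap_center [([0.4717, 0.1385, 0.1067], 0.59)]
top holder_seat [([0.5693, -0.236, 0.045], 0.71)]
top beaker []
top flask [([0.7295, -0.0866, -0.0001], 0.92)]
top holder [([0.564, -0.234, 0.0001], 0.76)]
{'clock': 0.6, 'joint_pos': array([ 1.16995548e+00,  2.40588651e-01,  5.04016169e-03,  1.33516708e+00,
       -4.25286771e-06,  1.57081023e+00]), 'joint_vel': array([-0.00174746, -0.00018581,  0.00099053,  0.00021016,  0.00058944,
        0.00202425]), 'tau': array([-6.20207152e-05, -3.71974754e+01,  2.52570713e+01,  1.33582435e-03,
       -2.95967027e-05,  6.53520544e-06]), 'eef_pos': array([0.19511022, 0.46039606, 0.2313275 ]), 'tool_rot': array([ 0.14080428,  0.69294446, -0.14074891,  0.69295878]), 'ft_force': array([-0.5404371 , -0.32195626, -0.71863217]), 'ft_torque': array([-0.01079754,  0.0383177 , -0.042708  ]), 'grip_width': 0.08556330609031125}
```

View pics/a_scene.png

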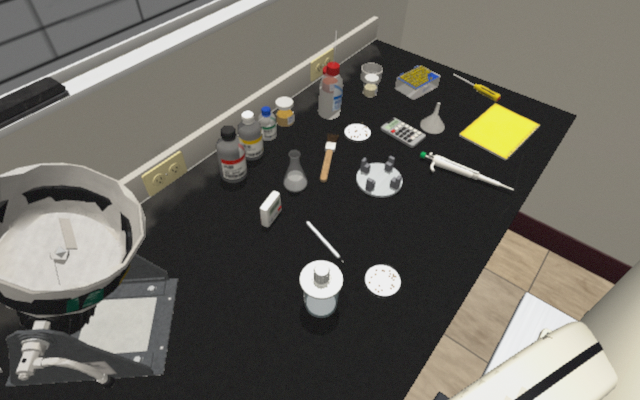

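View pics/a_top.png

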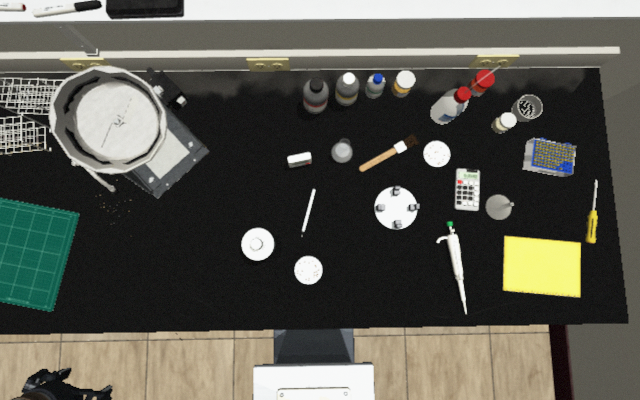

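Run:
```python
from h import *
from scipy.spatial.transform import Rotation as R
print(np.round(R.from_quat(get_obs()["tool_rot"]).as_matrix(),3))
for n in("scene","top"):
    c=camera(n); T=np.linalg.inv(c["camera_from_world"]); print(n,T[:3,3].round(3),[k for k in c])
    for p in([.4695,.1374,.131],[.567,-.236,.046],[.567,-.236,.008]): print(np.round(proj(c,p),1))
    d=c["depth"]; v,u=np.mgrid[:400,:640]
    P=np.stack([(u-c["cx"])/c["fx"]*d,-(v-c["cy"])/c["fy"]*d,-d,np.ones_like(d)],-1)@T.T
    m=(d>0)&(P[...,2]>.125)&(P[...,2]<.136)&(np.hypot(P[...,0]-.47,P[...,1]-.137)<.03)
    print("knob top",m.sum(),P[m][:,:3].mean(0).round(4),P[m].min(0).round(4),P[m].max(0).round(4))
    for lo,hi in((.04,.05),(.028,.036),(.004,.012)):
        m=(d>0)&(P[...,2]>lo)&(P[...,2]<hi)&(np.hypot(P[...,0]-.567,P[...,1]+.236)<.08)
        if m.sum(): 
            (a,b),r=cv2.minEnclosingCircle(P[m][:,:2].astype(np.float32)); print("holder",lo,m.sum(),P[m][:,:3].mean(0).round(4),round(a,4),round(b,4),round(r,4))
```

```text
[[ 0.     0.39   0.921]
 [ 0.     0.921 -0.39 ]
 [-1.     0.     0.   ]]
scene [0.236 0.467 0.785] ['frame', 'depth', 'fx', 'fy', 'cx', 'cy', 'camera_from_world', 'shot']
[321.8 270.9]
[381.1 168.2]
[379.1 178.7]
knob top 175 [0.4707 0.1365 0.1302] [0.4575 0.1226 0.1252 1.    ] [0.485  0.1495 0.1342 1.    ]
holder 0.04 96 [ 0.5633 -0.2316  0.0444] 0.566 -0.2357 0.0569
holder 0.028 127 [ 0.5671 -0.2359  0.0319] 0.5665 -0.2338 0.057
holder 0.004 920 [ 0.565  -0.2311  0.0083] 0.5725 -0.2342 0.0657
top [ 0.455 -0.004  1.126] ['frame', 'depth', 'fx', 'fy', 'cx', 'cy', 'camera_from_world', 'shot']
[254.9 244.1]
[398.9 205.7]
[396.  207.2]
knob top 101 [0.4703 0.1346 0.13  ] [0.4577 0.1226 0.1253 1.    ] [0.4845 0.1476 0.1347 1.    ]
holder 0.04 89 [ 0.5647 -0.2353  0.0445] 0.5652 -0.2356 0.0559
holder 0.028 96 [ 0.5654 -0.2361  0.0313] 0.5657 -0.229 0.055
holder 0.004 1126 [ 0.5641 -0.2345  0.0074] 0.5678 -0.2424 0.0724
```

Request:
play_rows:
  plan:
    - [0, 0, 0, 0.0962, 0, 0, -1]
    - [0, 0, 0, 0.0962, 0, 0, -1]
    - [0, 0, 0, 0.0962, 0, 0, -1]
    - [0, 0, 0, 0.0962, 0, 0, -1]
    - [0, -2.5, 30.3, 0, 0, 0, -1]
    - [0, -2.5, 30.3, 0, 0, 0, -1]
    - [0, -2.5, 30.3, 0, 0, 0, -1]
    - [0, -2.5, 30.3, 0, 0, 0, -1]
    - [0, -2.5, 30.3, 0, 0, 0, -1]
    - [0, -2.5, 30.3, 0, 0, 0, -1]
    - [0, -2.5, 30.3, 0, 0, 0, -1]
    - [0, -2.5, 30.3, 0, 0, 0, -1]
    - [0, -2.5, 30.3, 0, 0, 0, -1]
    - [0, -2.5, 30.3, 0, 0, 0, -1]
    - [0, -2.5, 30.3, 0, 0, 0, -1]
    - [0, -2.5, 30.3, 0, 0, 0, -1]
    - [0, -2.5, 30.3, 0, 0, 0, -1]
    - [0, -2.5, 30.3, 0, 0, 0, -1]
    - [0, 0, 0, 0, 0, 0, -1]
    - [0, 0, 0, 0, 0, 0, -1]

```text
clock: 2.37
eef_pos: [0.4709, 0.1345, 0.2311]
tool_rot: [0.272, 0.653, -0.272, 0.653]
ft_force: [-0.4, -1.2, -0.1]
grip_width: 0.0854
```

Request:
play_rows:
  plan:
    - [18, 0, 0, 0, 0, 0, -1]
    - [18, 0, 0, 0, 0, 0, -1]
    - [18, 0, 0, 0, 0, 0, -1]
    - [18, 0, 0, 0, 0, 0, -1]
    - [18, 0.5, -0.5, 0, 0, 0, -1]
    - [15, 0, 0, 0, 0, 0, -1]
    - [10, 0, 0, 0, 0, 0, -1]
    - [8, 0, 0, 0, 0, 0, -1]
    - [4, 0, 0, 0, 0, 0, -1]
    - [0, 0, 0, 0, 0, 0, -1]
    - [0, 0, 0, 0, 0, 0, -1]

```text
clock: 3.28
eef_pos: [0.4705, 0.1367, 0.1048]
tool_rot: [0.271, 0.653, -0.27, 0.654]
ft_force: [0.7, -0.4, 0.4]
grip_width: 0.0852
```

Run:
```python
from h import *
look(("cap_center","beaker"),save="b")
im=cv2.imread("pics/b_scene.png")[190:350,220:420]; im2=cv2.imread("pics/b_top.png")[160:320,160:360]
cv2.imwrite("pics/b.png",cv2.resize(np.hstack([im,im2]),None,fx=2,fy=2))
```

```text
scene cap_center [([0.4688, 0.1331, 0.1064], 0.56)]
scene beaker [([0.4745, 0.1362, 0.0025], 0.68)]
top cap_center [([0.4702, 0.1409, 0.1093], 0.43)]
top beaker []
```

View pics/b.png

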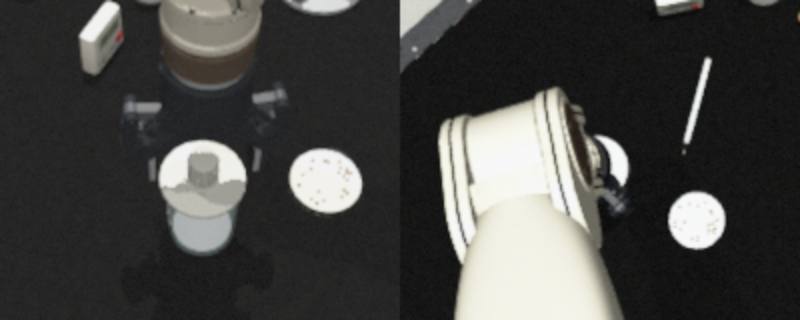

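The left panel shows the knob at (203,165), midway between the open pads at (153,170) and (257,160). The beaker is standing, so I'll close.

Request:
play_rows:
  plan:
    - [0, 0, 0, 0, 0, 0, 0]
    - [0, 0, 0, 0, 0, 0, 0.2]
    - [0, 0, 0, 0, 0, 0, 0.4]
    - [0, 0, 0, 0, 0, 0, 0.6]
    - [0, 0, 0, 0, 0, 0, 0.8]
    - [0, 0, 0, 0, 0, 0, 1]
    - [0, 0, 0, 0, 0, 0, 1]
    - [0, 0, 0, 0, 0, 0, 1]
    - [0, 0, 0, 0, 0, 0, 1]
    - [0, 0, 0, 0, 0, 0, 1]

```text
clock: 4.42
eef_pos: [0.4705, 0.1364, 0.1045]
tool_rot: [0.271, 0.653, -0.271, 0.653]
ft_force: [1.4, -0.3, 2.4]
grip_width: 0.0264
```

Request:
play_rows:
  plan:
    - [-2, 0, 0, 0, 0, 0, 1]
    - [-3, 0, 0, 0, 0, 0, 1]
    - [-5, 0, 0, 0, 0, 0, 1]
    - [-5, 0, 0, 0, 0, 0, 1]
    - [-6, 0, 0, 0, 0, 0, 1]
    - [-8, 0, 0, 0, 0, 0, 1]
    - [-8, 0, 0, 0, 0, 0, 1]
    - [-9, 0, 0, 0, 0, 0, 1]
    - [-10, 0, 0, 0, 0, 0, 1]
    - [-8, 0, 0, 0, 0, 0, 1]
    - [-6, 0, 0, 0, 0, 0, 1]
    - [0, 0, 0, 0, 0, 0, 1]
    - [0, 0, 0, 0, 0, 0, 1]
    - [0, 0, 0, 0, 0, 0, 1]

```text
clock: 5.58
eef_pos: [0.4699, 0.1362, 0.1739]
tool_rot: [0.27, 0.653, -0.271, 0.653]
ft_force: [-0.2, -0.2, -0.9]
grip_width: 0.0263
```

Run:
```python
from h import *
print(get_obs()["eef_pos"],get_obs()["grip_width"])
look(("cap_center","cap","beaker"),save="c",cams=("scene",))
cv2.imwrite("pics/c.png",cv2.resize(cv2.imread("pics/c_scene.png")[150:350,200:440],None,fx=2.5,fy=2.5))
c=camera("scene");d=c["depth"]; v,u=np.mgrid[:400,:640];T=np.linalg.inv(c["camera_from_world"])
P=np.stack([(u-c["cx"])/c["fx"]*d,-(v-c["cy"])/c["fy"]*d,-d,np.ones_like(d)],-1)@T.T
m=(d>0)&(P[...,2]>.155)&(P[...,2]<.185)&(np.hypot(P[...,0]-.4705,P[...,1]-.1364)<.046)&(c["frame"].min(2)>130)
Q=P[m][:,:3]; z=np.median(Q[:,2]); Q=Q[abs(Q[:,2]-z)<.006]
(a,b),r=cv2.minEnclosingCircle(Q[:,:2].astype(np.float32)); A=np.linalg.lstsq(np.c_[Q[:,:2]-[.47,.136],np.ones(len(Q))],Q[:,2],rcond=None)[0]
print(len(Q),z,a,b,r,"plane",A)
```

```text
[0.4699051  0.13623854 0.17392935] 0.026252064432175627
scene cap_center [([0.468, 0.1371, 0.1758], 0.82)]
scene cap [([0.4711, 0.1357, 0.1559], 0.96)]
scene beaker [([0.4774, 0.1359, 0.0012], 0.79)]
822 0.16828080932953715 0.471108078956604 0.13494859635829926 0.04088078811764717 plane [-0.00379293  0.00176552  0.16824706]
```

View pics/c.png

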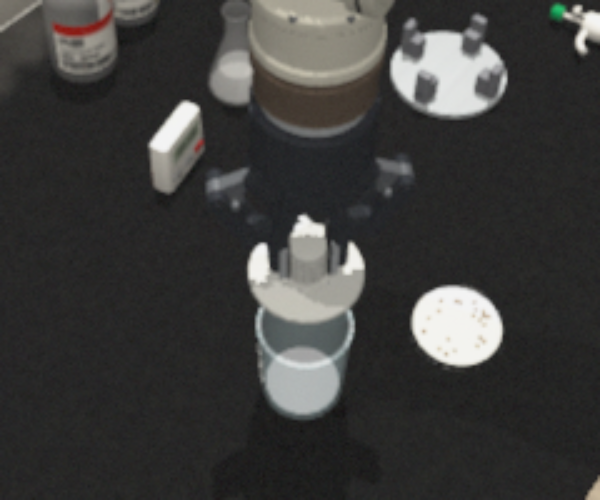

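The cap is held level at (307,280), and the beaker is standing free beneath it. I'll carry it over to the holder.

Request:
play_rows:
  plan:
    - [0, -6.1, 10.3, 0, 0, 0, 1]
    - [0, -12.2, 20.6, 0, 0, 0, 1]
    - [0, -12.2, 20.6, 0, 0, 0, 1]
    - [0, -12.2, 20.6, 0, 0, 0, 1]
    - [0, -12.2, 20.6, 0, 0, 0, 1]
    - [0, -12.2, 20.6, 0, 0, 0, 1]
    - [0, -12.2, 20.6, 0, 0, 0, 1]
    - [0, -12.2, 20.6, 0, 0, 0, 1]
    - [0, -12.2, 20.6, 0, 0, 0, 1]
    - [0, -12.2, 20.6, 0, 0, 0, 1]
    - [0, -12.2, 20.6, 0, 0, 0, 1]
    - [0, -12.2, 20.6, 0, 0, 0, 1]
    - [0, -12.2, 20.6, 0, 0, 0, 1]
    - [0, -12.2, 20.6, 0, 0, 0, 1]
    - [0, -12.2, 20.6, 0, 0, 0, 1]
    - [0, -12.2, 20.6, 0, 0, 0, 1]
    - [0, -6.1, 10.3, 0, 0, 0, 1]
    - [0, 0, 0, 0, 0, 0, 1]
    - [0, 0, 0, 0, 0, 0, 1]
    - [0, 0, 0, 0, 0, 0, 1]

```text
clock: 7.5
eef_pos: [0.5647, -0.2341, 0.174]
tool_rot: [0.271, 0.654, -0.27, 0.653]
ft_force: [0.1, 0.9, -0.5]
grip_width: 0.0263
```

Request:
play_rows:
  plan:
    - [12, 0, 0, 0, 0, 0, 1]
    - [15, 0, 0, 0, 0, 0, 1]
    - [15, 0, 0, 0, 0, 0, 1]
    - [15, 0, 0, 0, 0, 0, 1]
    - [15, 0, 0, 0, 0, 0, 1]
    - [12, 0, 0, 0, 0, 0, 1]
    - [8, 0, 0, 0, 0, 0, 1]
    - [4, 0, 0, 0, 0, 0, 1]
    - [0, 0, 0, 0, 0, 0, 1]
    - [0, 0, 0, 0, 0, 0, 1]
    - [0, 0, 0, 0, 0, 0, 1]

```text
clock: 8.42
eef_pos: [0.5659, -0.2348, 0.0794]
tool_rot: [0.271, 0.653, -0.271, 0.654]
ft_force: [0.1, -1.1, -0.5]
grip_width: 0.026
```

Run:
```python
from h import *
print(get_obs()["eef_pos"],get_obs()["grip_width"])
look(("cap_center","holder","holder_seat"),save="d")
a=cv2.imread("pics/d_scene.png")[110:230,320:440];b=cv2.imread("pics/d_top.png")[145:265,335:455]
cv2.imwrite("pics/d.png",cv2.resize(np.hstack([a,b]),None,fx=3.3,fy=3.3))
c=camera("scene");d=c["depth"]; v,u=np.mgrid[:400,:640];T=np.linalg.inv(c["camera_from_world"])
P=np.stack([(u-c["cx"])/c["fx"]*d,-(v-c["cy"])/c["fy"]*d,-d,np.ones_like(d)],-1)@T.T
m=(d>0)&(P[...,2]>.06)&(P[...,2]<.09)&(np.hypot(P[...,0]-.565,P[...,1]+.235)<.05)&(c["frame"].min(2)>130)
Q=P[m][:,:3]; z=np.median(Q[:,2]); Q=Q[abs(Q[:,2]-z)<.006]
(a,b),r=cv2.minEnclosingCircle(Q[:,:2].astype(np.float32)); print(len(Q),z,a,b,r)
```

```text
[ 0.56589142 -0.23484075  0.07937691] 0.025988015510528952
scene cap_center [([0.5682, -0.2357, 0.0808], 0.78)]
scene holder [([0.5623, -0.239, 0.0009], 0.62)]
scene holder_seat [([0.5667, -0.2363, 0.0443], 0.75)]
top cap_center [([0.5648, -0.2336, 0.0827], 0.76)]
top holder [([0.5659, -0.2355, 0.0008], 0.88)]
top holder_seat [([0.57, -0.2299, 0.0424], 0.58)]
388 0.0735182195902257 0.5662615895271301 -0.23422206938266754 0.04161354899406433
```

View pics/d.png

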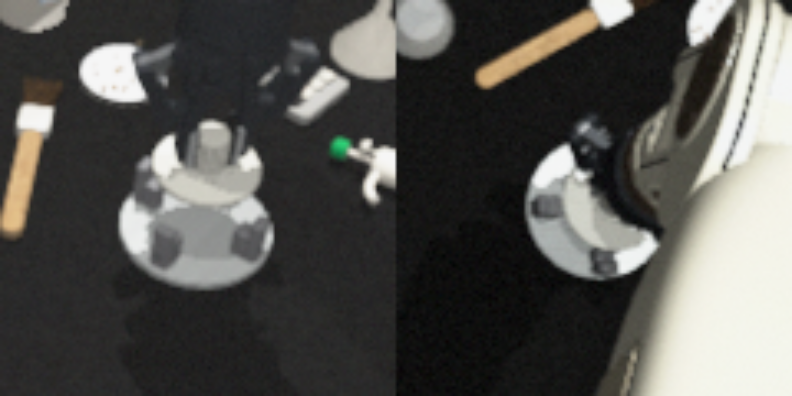

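The cap at (212,165) hangs level over the holder, with the brackets around it clear. It is about 1.4 mm off the axis, which I'll correct while lowering.

Request:
play_rows:
  plan:
    - [5, -1.4, 0, 0, 0, 0, 1]
    - [6, 0, 0, 0, 0, 0, 1]
    - [6, 0, 0, 0, 0, 0, 1]
    - [6, 0, 0, 0, 0, 0, 1]
    - [4, 0, 0, 0, 0, 0, 1]
    - [3, 0, 0, 0, 0, 0, 1]
    - [2, 0, 0, 0, 0, 0, 1]
    - [0, 0, 0, 0, 0, 0, 1]
    - [0, 0, 0, 0, 0, 0, 1]
    - [0, 0, 0, 0, 0, 0, 1]

```text
clock: 9.7
eef_pos: [0.5645, -0.2359, 0.0466]
tool_rot: [0.271, 0.653, -0.271, 0.654]
ft_force: [-0.4, 0.0, -1.1]
grip_width: 0.0259
```

Request:
play_rows:
  plan:
    - [1, 0, 0, 0, 0, 0, 1]
    - [1, 0, 0, 0, 0, 0, 1]
    - [0.5, 0, 0, 0, 0, 0, 1]
    - [0, 0, 0, 0, 0, 0, 1]
    - [0, 0, 0, 0, 0, 0, 1]

```text
clock: 10.12
eef_pos: [0.5641, -0.2358, 0.0438]
tool_rot: [0.271, 0.653, -0.271, 0.653]
ft_force: [0.8, 0.3, 0.5]
grip_width: 0.0262
```

Request:
play_rows:
  plan:
    - [0.5, 0, 0, 0, 0, 0, 1]
    - [0, 0, 0, 0, 0, 0, 1]
    - [0, 0, 0, 0, 0, 0, 1]

```text
clock: 10.37
eef_pos: [0.5642, -0.2358, 0.0436]
tool_rot: [0.271, 0.653, -0.271, 0.653]
ft_force: [0.0, 0.1, 1.8]
grip_width: 0.0265
```

Request:
play_rows:
  plan:
    - [0.5, 0, 0, 0, 0, 0, 1]
    - [0, 0, 0, 0, 0, 0, 1]
    - [0, 0, 0, 0, 0, 0, 1]

```text
clock: 10.62
eef_pos: [0.5643, -0.2358, 0.0436]
tool_rot: [0.271, 0.653, -0.271, 0.653]
ft_force: [-2.6, 0.2, 5.0]
grip_width: 0.026
```

Contact is confirmed: 5 N with the height no longer changing. I'll release gently and retreat.

Request:
play_rows:
  plan:
    - [0, 0, 0, 0, 0, 0, 0.5]
    - [0, 0, 0, 0, 0, 0, 0.4]
    - [0, 0, 0, 0, 0, 0, 0.3]
    - [0, 0, 0, 0, 0, 0, 0.2]
    - [0, 0, 0, 0, 0, 0, 0.1]
    - [0, 0, 0, 0, 0, 0, 0]
    - [0, 0, 0, 0, 0, 0, -0.1]
    - [0, 0, 0, 0, 0, 0, -0.2]
    - [0, 0, 0, 0, 0, 0, -0.2]
    - [0, 0, 0, 0, 0, 0, -0.2]
    - [0, 0, 0, 0, 0, 0, -0.2]

```text
clock: 11.53
eef_pos: [0.5642, -0.2358, 0.0428]
tool_rot: [0.271, 0.653, -0.271, 0.653]
ft_force: [-0.1, -0.6, -0.6]
grip_width: 0.0513
```

Run:
```python
from h import *
print(get_obs()["eef_pos"],get_obs()["grip_width"],get_obs()["ft_force"])
look(("cap_center",),save="e",cams=("scene",))
cv2.imwrite("pics/e.png",cv2.resize(cv2.imread("pics/e_scene.png")[110:230,320:440],None,fx=4,fy=4))
```

```text
[ 0.5642043  -0.23577453  0.0427874 ] 0.051323889382815416 [-0.07847965 -0.64714629 -0.63773093]
scene cap_center [([0.5601, -0.2397, 0.0436], 0.63)]
```

View pics/e.png

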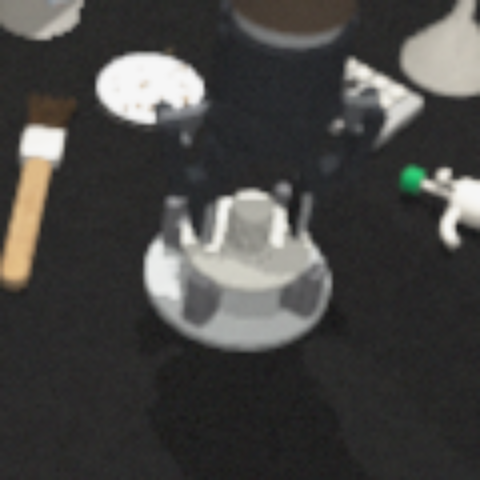

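The cap lies flat among the four brackets with its knob free at (250,220), and the fingers are open on both sides. I'll retreat upward.

Request:
play_rows:
  plan:
    - [-5, 0, 0, 0, 0, 0, -0.2]
    - [-10, 0, 0, 0, 0, 0, -0.2]
    - [-15, 0, 0, 0, 0, 0, -0.2]
    - [-20, 0, 0, 0, 0, 0, -0.2]
    - [-20, 0, 0, 0, 0, 0, -0.2]
    - [-20, 0, 0, 0, 0, 0, -0.2]
    - [-20, 0, 0, 0, 0, 0, -0.2]
    - [-20, 0, 0, 0, 0, 0, -0.2]
    - [-20, 0, 0, 0, 0, 0, -0.2]
    - [0, 0, -30, 0, 0, 0, -0.2]
    - [0, 0, -30, 0, 0, 0, -0.2]
    - [0, 0, -30, 0, 0, 0, -0.2]
    - [0, 0, 0, 0, 0, 0, -0.2]
    - [0, 0, 0, 0, 0, 0, -0.2]
    - [0, 0, 0, 0, 0, 0, -0.2]

```text
clock: 12.88
eef_pos: [0.5015, -0.1724, 0.1942]
tool_rot: [0.271, 0.652, -0.271, 0.654]
ft_force: [0.3, 0.2, -0.3]
grip_width: 0.051
```

Run:
```python
from h import *
look(("cap_center","cap","beaker","flask"),save="f")
a=cv2.imread("pics/f_scene.png")[120:330,250:440]
cv2.imwrite("pics/f.png",cv2.resize(a,None,fx=2.8,fy=2.8))
c=camera("scene");d=c["depth"]; v,u=np.mgrid[:400,:640];T=np.linalg.inv(c["camera_from_world"])
P=np.stack([(u-c["cx"])/c["fx"]*d,-(v-c["cy"])/c["fy"]*d,-d,np.ones_like(d)],-1)@T.T
m=(d>0)&(P[...,2]>.03)&(P[...,2]<.046)&(np.hypot(P[...,0]-.565,P[...,1]+.235)<.05)&(c["frame"].min(2)>130)
Q=P[m][:,:3]; z=np.median(Q[:,2]); Q=Q[abs(Q[:,2]-z)<.006]
A=np.linalg.lstsq(np.c_[Q[:,:2]-[.565,-.235],np.ones(len(Q))],Q[:,2],rcond=None)[0]
(a,b),r=cv2.minEnclosingCircle(Q[:,:2].astype(np.float32)); print(len(Q),z,a,b,r,A)
```

```text
scene cap_center [([0.5661, -0.237, 0.0464], 0.8)]
scene cap [([0.5632, -0.2364, 0.0262], 0.74)]
scene beaker [([0.4766, 0.1347, 0.0004], 0.73)]
scene flask [([0.7274, -0.0894, 0.0004], 0.74)]
top cap_center [([0.5633, -0.2297, 0.0485], 0.62)]
top cap [([0.5652, -0.2346, 0.0222], 0.5), ([0.5686, -0.2355, 0.0402], 0.15)]
top beaker [([0.47, 0.134, 0.0], 0.81)]
top flask [([0.7277, -0.087, 0.0023], 0.65)]
473 0.038325779729435794 0.5649797916412354 -0.2355564534664154 0.04854981228709221 [ 0.002576   -0.0071749   0.03828961]
```

View pics/f.png

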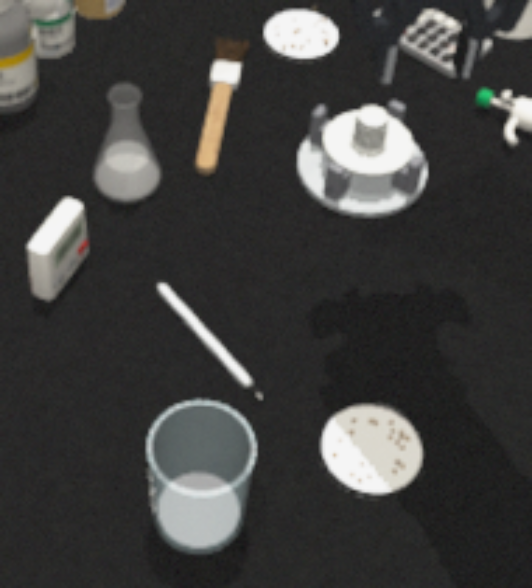

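The cap is flat in the holder at (370,145), the beaker is upright at (200,475), the flask is upright at (127,145), and the arm is clear.

```bash
python3 -c "
from workcell import *
print(job_done())"
```

```text
the job is handed in; nothing more can be done
None
```

I lifted the cap off the beaker by its knob, lowered it into the holder until it touched the ledges (about 5 N), then released it and backed the arm off. The job was handed in with the clock at about 13 s; no verdict was reported.

My last checks, made after the arm had backed off:
- **Cap:** the disc's top is at 38.3 mm against 38 mm nominal and tilted less than 0.01 rad. Its centre is at (0.565, -0.2356), within about 1 mm of my estimate of the holder's axis.
- **Beaker:** it is standing upright and within a few millimetres of its starting position.
- **Flask:** it is upright and has not been disturbed.
- **Disagreements:** the top camera's network put the cap centre about 6 mm off in y with lower confidence (0.62), against the depth fit and the scene camera. The circle fitted to the disc in that last depth check was also too wide (48.5 mm radius against 41 mm), probably because it took in parts of the brackets. That makes the 1 mm centring figure less certain, though the final picture shows the cap seated.

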